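# Slide the top chrome mask off its stack and seat it on the mask stage

## Robot

A 6-joint arm with a two-finger parallel gripper is mounted at the origin on the work surface. World frame = base frame: x ahead of the robot, y to its left, z up, the work surface at z = 0. Lengths are in m, angles in degrees, forces in N, time in s.
With the tool pointing down it reaches from about 0.4 to 0.825 m from the base axis. Payload 7 kg.
Tool frame: the origin (TCP) lies between the finger pads; the fingertips stand 19 mm ahead of it and the grasp point (between the pads) is the TCP (r.tip_extent is the distance from the TCP to the fingertips, in m); z points along the fingers, y is the direction in which the jaws open and shut (so a half turn about z gives the same grasp; the last joint's range is limited). The gripper opens to 88 mm and grips with 3 to 60 N. Pads are 19 mm wide; open, the fingers measure 130 mm over their backs; the gripper's body (78 mm by 193 mm) begins 47 mm behind the grasp point.
Start: joints at [-55.457, 20.546, 0.682, 0, -70.136, -16.507], TCP at [0.209, -0.642, 0.246] pointing down, gripper open.
Joint ranges: [-176.03, 176.03], [-82.01, 121.73], [-58.28, 71.71], [-173.87, 95.51], [-174.79, -0.11], [-173.66, 173.66]. Speed limits (degrees/s): [136.94, 136.94, 172.46, 180, 180, 180].

## Interface

Orientations are given as [roll, pitch, yaw] about the fixed x, y, z axes, in that order (R = Rz(yaw) Ry(pitch) Rx(roll)).
In Python, from plant import r, capture, workorder, spotter gives the robot as it stands.
- The arm moves only by the tool step_arm, never from a script. Its argument "motion" is a list of rows, each a list of 5 numbers: the finger opening in m, from 0 to 0.0876, then the shift along the tool's x, y, z in m, then the turn about the tool's z in rad. In form: [[grip, dx, dy, dz, roll], ...]. A call has 1 to 5 rows; each row is the pose to reach, as a shift and turn from the pose commanded when the call began, along the tool's axes at that moment; what a row does not reach only later rows make up. A row lasts 1/8 s, in which the tool goes at most 62.5 mm and 10.7 degrees, less where a joint would pass 70% of its speed; a pose out of reach is approached as far as the arm can. A call with a gripper value outside its range is refused whole. The fingers move at their own pace and stop on an object; "newtons" is the grip in N (left out, the last holds). Time passes only in rows, so rows that repeat a pose let the fingers close. It gives the time, the measured TCP pose, the force and the opening at its end, in the units of the state.
- r.get_state(): the state, without advancing time (a new reading comes with each control period).
- capture(name): name is "scene" or "top"; returns a dict with "image" (384x512x3 uint8, red, green, blue), "z_map" (384x512 float32, m along the optical axis (not along the pixel's ray), 0 where there is no reading), "fx", "fy", "cx", "cy" (pixels), "pose" (4x4, takes a point from camera to world coordinates). Camera axes: x right, y down, z forward; pixel columns grow to the right and rows downward; lengths in m; the calibration is good to about 2 mm. A picture is of the moment at which its call begins.
- workorder.close_job(): hands the job in, once; it reports no verdict.
Trained networks look in the newest picture that a camera, given by its name, has taken for a name from the list of things; names that differ only in an ending like _2 or _b are one class to them, and where a whole thing is asked for, a point or a joint stands for the part that bears it (a point fixed in the world has none). Each returns a list of dicts, best first, with "p" (0 to 1); they miss things now and then, are a little off and sometimes report something else, mostly with a low value. They report only what shows in the picture. A call takes as long as a camera call. They do not tell look-alikes from the thing itself.
- spotter.regions_of(camera, label): "mask" (384x512 bool, what is visible of it).
- spotter.tip_of(camera, label): "location" ([x, y, z] in m, in world coordinates, good to about 4 mm: a listed point, or the origin of a listed thing).
The state is a dict: "time_s": time; "joints": joint angles; "qd": joint speeds; "joint_torque": joint torques, N m; "tcp_pos": TCP position; "eef_rot": TCP orientation; "contact_force": force on the tool from outside, world axes, zero at the start; "moment": the same for the moment, N m; "gripper_width": finger opening in m.
Only numpy, scipy, OpenCV 4.12 (cv2) and the standard library are available. Lean on these libraries where they do the work, as an engineer would, in place of code of your own. Each camera call takes 0.05 s, during which the arm holds its last target.

## Task

Slide the top silver mask plate sideways off its stack onto the black stage between the two stacks, then push it along the stage until its edge is flush against the brass stop bar, centred between the two pale lines, and press it gently home there for a moment before letting go. The glass is brittle: keep it flat and never lift it, push and press only gently, and leave the other plates of both stacks and everything else on the table where they are.

Things in the scene. Friction and masses are not known exactly. Their poses are not given: they have to be found in the camera images.
- stage: black mask stage, fixed: block with a flat top 170 mm (its x) by 100 mm (its y), top 40 mm above the table; origin at table level under the centre of the top, x runs away from the robot towards the brass bar, y to the left. Two thin pale lines at y = -39.5 and +39.5 mm mark where a plate's sides go; nothing stands up from the top but the brass bar
- stop_mount: holder fixed at the stage's far end, 16 x 96 x 16 mm; origin at the foot of its robot-side face, at stage x = 78 mm, axes as the stage's. Its rods carry a rigid brass bar (92 mm long, top 10.5 mm over the stage), whose flat robot-side face is locked 32 to 62 mm from the stage's middle: not measured, find it by feel or sight. A white spring button in it stands 2 mm proud (0.2 N)
- chrome_stand: aluminium stand of the silver plates, fixed, 84 x 84 mm, its top 29 mm above the table; origin at table level under its centre. Stands 100 mm to the left or the right of the stage's middle (which, varies), 8 mm of open gap to the stage; axes as the stage's
- amber_stand: the same stand for the amber plates, on the stage's other side
- chrome_top: top plate of the silver (chrome) stack of three: 76 x 76 x 6 mm glass plate, about 80 g, friction 0.45 to 0.75; origin at the centre of its underside, z up, x and y along its edges, x roughly as the stage's. Underside 41 mm above the table (1 mm above the stage's top), its top at 47 mm. Lies loose, up to 2 mm and 3 degrees askew to the plate below: feel for its height
- chrome_mid: middle silver plate, under it: 76 x 76 x 6 mm glass plate, about 80 g, friction 0.45 to 0.75; origin at the centre of its underside, z up, x and y along its edges, x roughly as the stage's. 
- chrome_low: lowest silver plate, on the stand: 76 x 76 x 6 mm glass plate, about 80 g, friction 0.45 to 0.75; origin at the centre of its underside, z up, x and y along its edges, x roughly as the stage's. 
- amber_top: top amber plate of the other stack, same size; to be left alone. Origin as the silver one's
- amber_mid: middle amber plate
- amber_low: lowest amber plate
- wafer_case: white square wafer case, 110 x 110 x 28 mm, loose bystander, origin under its centre
- jar: amber glass jar, 56 mm across, 75 mm tall, loose bystander, origin under its centre
- driver: screwdriver with a red handle, 170 mm long, lying loose, bystander
- loupe: black magnifier, 42 mm across and 42 mm tall, loose bystander, origin under its centre
Not all that is in view belongs to the job. Of the things like the stage, leave any that is pink; of the rest the smaller one is meant.

How it is judged (in metres and radians):
On the way, in this order (a step that is already met when the one before it is completed fails the run):
1. the top silver plate has been slid off its stack and lies on the stage (within 20 mm of the stage's middle, sideways) (y of chrome_top in the frame of stage between -0.02 and 0.02 m and z of chrome_top in the frame of stage between 0.037 and 0.043 m), for 0.2 s.
2. the plate is pressed against the brass bar with 2 to 15 N for 0.2 s (contact force between chrome_top and stop_mount between 2 and 15 N), for 0.2 s.
At the end, for the whole second after the job is handed in: The former top silver plate lies flat, still and released on the stage, under 1.5 mm off the brass bar (still on its spring button, over 0.02 N), square to it within 0.04 rad, centred sideways within 7 mm; every other plate has moved under 5 mm, every other loose thing under 20 mm (contact force between chrome_top and stop_mount above 0.02 N and y of chrome_top in the frame of stage between -0.007 and 0.007 m and z of chrome_top in the frame of stage between 0.038 and 0.042 m and angle between the x axis of chrome_top and the x axis of stop_mount, either way round below 0.04 rad and angle between chrome_top's own z axis and vertical below 0.03 rad and linear speed of chrome_top below 0.005 m/s and contact force between the fingers and chrome_top below 0.1 N and not (distance of any of chrome_mid, chrome_low, amber_top, amber_mid, amber_low from where it was at the start of the episode above 0.005 m) and not (distance of any of wafer_case, jar, driver, loupe from where it was at the start of the episode above 0.02 m)); the robot touches nothing.
It fails at once if the fingers press or push the top silver plate with more than 15 N (contact force between the fingers and chrome_top above 15 N).
It fails at once if the plate is driven against the brass bar with more than 15 N (contact force between chrome_top and stop_mount above 15 N).
It fails at once if the top silver plate is lifted (more than 9 mm above the stage) or tipped (more than 0.15 rad) (z of chrome_top in the frame of stage above 0.049 m or angle between chrome_top's own z axis and vertical above 0.15 rad).
It fails at once if another plate of either stack is shifted more than 5 mm (distance of any of chrome_mid, chrome_low, amber_top, amber_mid, amber_low from where it was at the start of the episode above 0.005 m).
It fails at once if a bystander is shifted more than 20 mm (distance of any of wafer_case, jar, driver, loupe from where it was at the start of the episode above 0.02 m).
It also fails if it takes over 61 s, if anything falls off the work surface, if the arm or the gripper's body presses on something with over 40 N, if the wrist force passes 120 N, or if a joint passes its speed limit or range.

## Working session

There is one attempt and no reset: what is moved stays moved. The work goes in short steps, Python scripts to look and compute and a tool call to move; the robot and the scene stay as the last step left them, time stands still between calls to the robot, and variables do not carry over. Pictures are saved under pics/ and viewed, and the job is handed in when it is done.

Besides the shell and the picture viewer there is one more tool, called after "Request:" as name(argument=value, ...) on one line, values as JSON. step_arm: Moves the arm, as the interface text tells. Its arguments: {"type":"object","properties":{"motion":{"type":"array","items":{"type":"array","items":{"type":"number"}}},"newtons":{"type":"number"}},"required":["motion"]}

```bash
ls; mkdir -p pics
python3 - <<'E'
from plant import r,capture,workorder,spotter
import cv2,numpy as np
print(r.get_state(), r.tip_extent)
for n in ["scene","top"]:
    c=capture(n); cv2.imwrite(f"pics/{n}0.png",cv2.cvtColor(c["image"],cv2.COLOR_RGB2BGR))
    np.savez(f"{n}0.npz",**c)
    print(n,c["fx"],c["cx"],c["cy"],c["pose"].round(3).tolist())
    for l in ["stage","stop_mount","chrome_stand","amber_stand","chrome_top","amber_top"]:
        print(l,[(round(d["p"],2),np.round(d["location"],3).tolist()) for d in spotter.tip_of(n,l)])
print(r.get_state()["time_s"])
E
```

```text
pics
{'time_s': 0.0, 'joints': array([-5.54568042e+01,  2.05904086e+01,  6.33919233e-01, -2.05435931e-02,
       -7.01391984e+01, -1.65074548e+01]), 'qd': array([-0.03811309, -0.01892865, -0.00376871,  0.0453725 , -0.01735905,
       -0.00413179]), 'joint_torque': array([-5.38078948e-04, -5.82715917e+01,  2.93045139e+01,  6.99713096e+00,
        6.86232830e-03, -1.04515620e-04]), 'tcp_pos': array([ 0.20881791, -0.64138348,  0.24463406]), 'eef_rot': array([ 1.79902768e+02, -8.67495324e-03, -1.61971247e+02]), 'contact_force': array([-0.5153509 ,  0.24385028, -0.4835398 ]), 'moment': array([ 0.00702586,  0.00473767, -0.01545853]), 'gripper_width': 0.08769086282481786} 0.019
scene 485.95899558087 257.0361406545948 192.34387070206415 [[0.28, 0.64, -0.716, 1.495], [0.96, -0.196, 0.201, -0.293], [-0.012, -0.743, -0.669, 1.013], [0.0, 0.0, 0.0, 1.0]]
stage [(0.81, [0.193, 0.284, 0.004]), (0.8, [0.542, -0.065, -0.001]), (0.65, [0.255, -0.211, 0.003])]
stop_mount [(0.82, [0.624, -0.078, 0.041]), (0.49, [0.74, 0.164, -0.002])]
chrome_stand [(0.49, [0.541, 0.028, -0.002])]
amber_stand [(0.44, [0.514, -0.163, 0.0])]
chrome_top [(0.63, [0.539, 0.034, 0.039])]
amber_top [(0.66, [0.516, -0.169, 0.041])]
top 413.4182858881264 255.4928542239493 198.16034408542924 [[0.003, -0.985, 0.171, 0.26], [-1.0, -0.001, 0.015, -0.027], [-0.015, -0.171, -0.985, 1.422], [0.0, 0.0, 0.0, 1.0]]
stage [(0.88, [0.199, 0.28, 0.002]), (0.6, [0.547, -0.065, -0.002])]
stop_mount [(0.68, [0.621, -0.081, 0.043])]
chrome_stand [(0.45, [0.539, 0.033, 0.002])]
amber_stand [(0.41, [0.516, -0.17, -0.001])]
chrome_top [(0.96, [0.536, 0.037, 0.04]), (0.41, [0.621, -0.083, 0.04])]
amber_top [(0.89, [0.522, -0.168, 0.04])]
0.7
```

View pics/scene0.png

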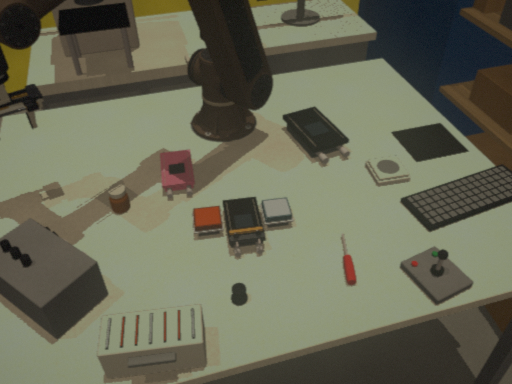

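View pics/top0.png

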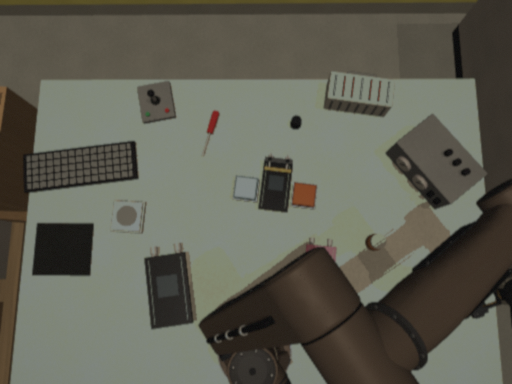

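```bash
cat > h.py <<'E'
import numpy as np,cv2
def load(n): return dict(np.load(n))
def ray(c,u,v,z):
    "intersect pixel with world plane z"
    u=np.asarray(u,float);v=np.asarray(v,float)
    d=np.stack([(u-c["cx"])/c["fx"],(v-c["cy"])/c["fy"],np.ones_like(u)],-1)@c["pose"][:3,:3].T
    o=c["pose"][:3,3]; t=(z-o[2])/d[...,2]
    return o+d*t[...,None]
def cloud(c):
    v,u=np.mgrid[:384,:512]; z=c["z_map"]
    p=np.stack([(u-c["cx"])/c["fx"]*z,(v-c["cy"])/c["fy"]*z,z],-1)
    return p@c["pose"][:3,:3].T+c["pose"][:3,3]
def rectify(c,z,x0,x1,y0,y1,s):
    "image of plane z, world x up, y left; s px per m"
    W=int((y1-y0)*s);H=int((x1-x0)*s)
    j,i=np.meshgrid(np.arange(W),np.arange(H))
    X=x1-(i+.5)/s; Y=y1-(j+.5)/s
    P=np.stack([X,Y,np.full_like(X,z)],-1)-c["pose"][:3,3]
    q=P@c["pose"][:3,:3]
    return cv2.remap(c["image"],(q[...,0]/q[...,2]*c["fx"]+c["cx"]).astype(np.float32),(q[...,1]/q[...,2]*c["fy"]+c["cy"]).astype(np.float32),cv2.INTER_CUBIC)
E
python3 - <<'E'
from h import *
for n in ["scene","top"]:
    c=load(n+"0.npz")
    im=rectify(c,0.047,0.42,0.67,-0.23,0.10,2000)
    im=cv2.cvtColor(im,cv2.COLOR_RGB2BGR)
    for k in range(0,660,100): cv2.line(im,(k,0),(k,8),(0,0,255),1)
    for k in range(0,500,100): cv2.line(im,(0,k),(8,k),(0,0,255),1)
    cv2.imwrite(f"pics/{n}_r.png",im)
    P=cloud(c)
    m=(P[...,0]>.42)&(P[...,0]<.67)&(P[...,1]>-.23)&(P[...,1]<.1)
    for lo,hi in [(.035,.044),(.044,.05),(.05,.06)]:
        mm=m&(P[...,2]>lo)&(P[...,2]<hi); print(n,lo,mm.sum(), P[mm].mean(0).round(4) if mm.any() else '')
    from plant import spotter
    for l in ["chrome_top","amber_top","stage"]:
        for d in spotter.regions_of(n,l):
            k=d["mask"]; q=P[k]; print(l,round(d["p"],2),k.sum(),np.median(q,0).round(4))
E
```

```text
scene 0.035 1437 [ 0.5362 -0.0683  0.0397]
scene 0.044 1009 [ 0.5434 -0.0706  0.0466]
scene 0.05 234 [ 0.6197 -0.0787  0.0537]
chrome_top 0.67 517 [0.5426 0.0314 0.0461]
amber_top 0.56 550 [ 0.5178 -0.1649  0.0458]
stage 0.74 1239 [ 0.5363 -0.0694  0.0387]
stage 0.64 1287 [ 0.2854 -0.2118  0.0382]
stage 0.62 2125 [0.2328 0.2736 0.0512]
top 0.035 1344 [ 0.5331 -0.0714  0.0396]
top 0.044 836 [ 0.5328 -0.0702  0.0468]
top 0.05 260 [ 0.5768 -0.0848  0.0528]
chrome_top 0.57 484 [0.5372 0.0303 0.0463]
amber_top 0.96 504 [ 0.5108 -0.1693  0.0466]
amber_top 0.36 498 [0.5351 0.0302 0.0463]
stage 0.88 1273 [ 0.5317 -0.0714  0.0389]
stage 0.67 3187 [0.1986 0.2767 0.053 ]
stage 0.49 189 [ 0.3361 -0.2492  0.0374]
```

```bash
sleep 1
```

```text
(no output)
```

View pics/top_r.png

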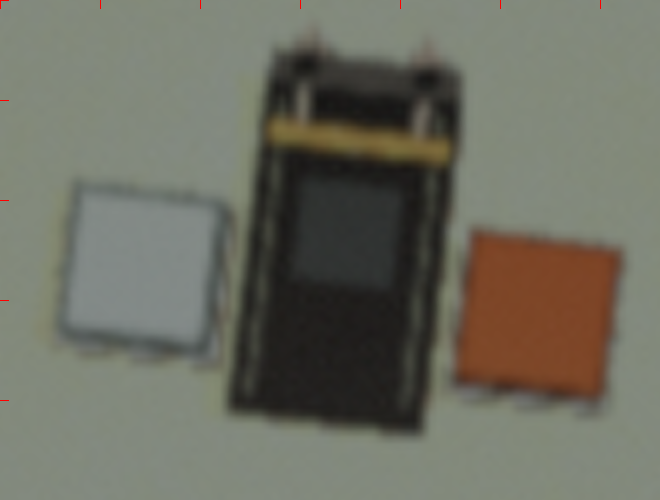

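View pics/scene_r.png

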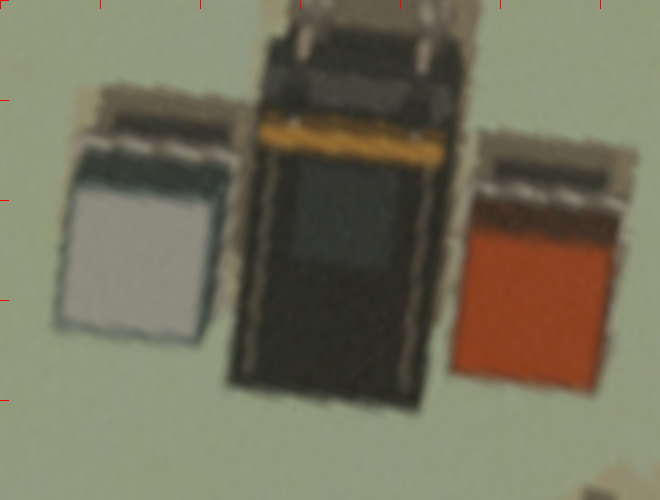

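Run:
```python
from h import *
for n in ["scene","top"]:
    c=load(n+"0.npz"); s=4000
    for nm,z,(x0,x1,y0,y1) in [("chrome",.047,(.47,.61,-.025,.095)),("amber",.047,(.45,.59,-.23,-.10)),("stage",.040,(.43,.68,-.15,0.015))]:
        im=rectify(c,z,x0,x1,y0,y1,s).astype(np.uint8)
        im=cv2.GaussianBlur(im,(9,9),0)
        hsv=cv2.cvtColor(im,cv2.COLOR_RGB2HSV); g=cv2.cvtColor(im,cv2.COLOR_RGB2GRAY)
        if nm=="amber": m=(hsv[...,1]>130)&(hsv[...,0]<20)&(im[...,0]>95)
        elif nm=="stage": m=g<75
        else:
            Z=cv2.cvtColor(im,cv2.COLOR_RGB2LAB).astype(float)
            h,w=g.shape; 
            seed=Z[h//2-20:h//2+20,w//2-20:w//2+20].mean((0,1)); d=np.linalg.norm((Z-seed)*[.6,2,2],axis=2); m=d<11
        k,lab,st,_=cv2.connectedComponentsWithStats(m.astype(np.uint8)); 
        i=1+np.argmax(st[1:,4]); m=(lab==i).astype(np.uint8)
        m=cv2.morphologyEx(cv2.morphologyEx(m,cv2.MORPH_CLOSE,np.ones((15,15))),cv2.MORPH_OPEN,np.ones((41,41)))
        ct=max(cv2.findContours(m,0,2)[0],key=cv2.contourArea)
        (cx,cy),(w,h),a=cv2.minAreaRect(ct)
        print(n,nm,"x %.4f y %.4f"%(x1-cy/s,y1-cx/s),"size",round(w/s*1000,1),round(h/s*1000,1),"ang",round(a,2))
        cv2.drawContours(im,[ct],-1,(255,0,0),1); b=cv2.boxPoints(((cx,cy),(w,h),a)).astype(int); cv2.drawContours(im,[b],-1,(0,255,0),1)
        cv2.imwrite(f"pics/f_{n}_{nm}.png",cv2.resize(cv2.cvtColor(im,cv2.COLOR_RGB2BGR),None,fx=.55,fy=.55,interpolation=cv2.INTER_AREA))
def pad(i,h): return cv2.copyMakeBorder(i,0,h-i.shape[0],0,4,0)
for n in ["scene","top"]:
    L=[cv2.imread(f"pics/f_{n}_{m}.png") for m in("chrome","stage","amber")]
    h=max(i.shape[0] for i in L); a=np.hstack([pad(i,h) for i in L]); cv2.imwrite(f"pics/ff_{n}.png",cv2.resize(a,None,fx=790/a.shape[1],fy=790/a.shape[1]))
```

```text
scene chrome x 0.5377 y 0.0326 size 67.1 67.0 ang 7.05
scene amber x 0.5156 y -0.1663 size 74.1 73.4 ang 7.84
scene stage x 0.5250 y -0.0678 size 102.9 123.0 ang 6.93
top chrome x 0.5378 y 0.0300 size 67.4 67.7 ang 6.65
top amber x 0.5125 y -0.1682 size 72.8 72.4 ang 7.56
top stage x 0.5278 y -0.0711 size 99.4 138.5 ang 6.97
```

View pics/ff_top.png

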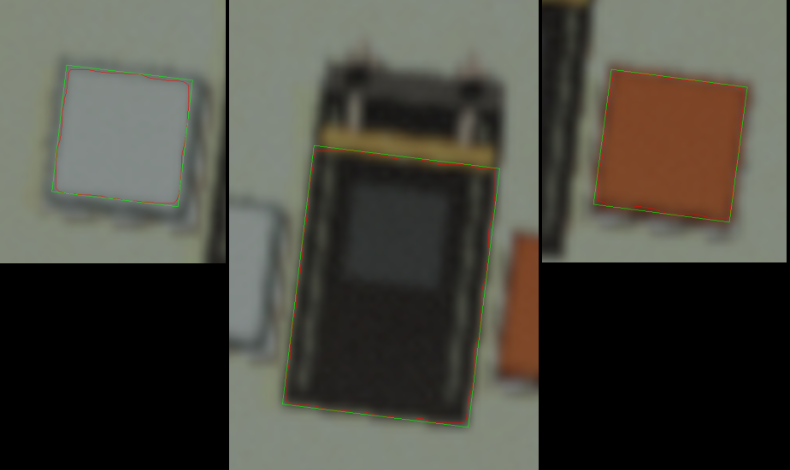

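View pics/ff_scene.png

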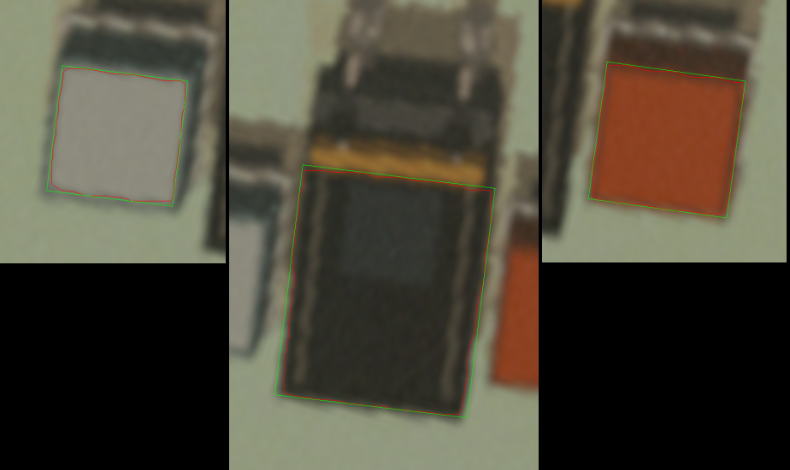

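Request:
step_arm(motion=[[0.03, -0.05, 0.052, 0, -0.18], [0.03, -0.09, 0.093, 0, -0.36], [0.03, -0.13, 0.134, 0, -0.54], [0.03, -0.17, 0.175, 0, -0.72], [0.03, -0.21, 0.216, 0, -0.9]], newtons=20)

```text
time_s: 1.62
tcp_pos: [0.3423, -0.3698, 0.2459]
eef_rot: [-180.0, -0.0, -110.1]
contact_force: [1.2, 0.2, -0.4]
gripper_width: 0.0429
```

```bash
cat >> h.py <<'E'
from scipy.spatial.transform import Rotation as Ro
YAW=-7.0; SC=np.array([.548,-.071])
cs,sn=np.cos(np.radians(YAW)),np.sin(np.radians(YAW))
XS=np.array([cs,sn]);YS=np.array([-sn,cs])
def s2w(x,y): return SC+x*XS+y*YS
def to(target,yaw,tipz=None):
    "deltas in tool axes from measured pose"
    from plant import r
    s=r.get_state(); R=Ro.from_euler("xyz",s["eef_rot"],degrees=True).as_matrix()
    p=np.array(s["tcp_pos"]); d=R.T@(np.array(target)-p)
    dy=(yaw-s["eef_rot"][2]+180)%360-180
    q=p[:2]-SC
    print("t",s["time_s"],"tcp",p.round(4),"rot",s["eef_rot"].round(2),"stagexy",(q@XS).round(4),(q@YS).round(4),"F",s["contact_force"].round(2),"w",round(s["gripper_width"],4),"\n j",s["joints"].round(1))
    print("delta tool",d.round(4),"roll",round(-np.radians(dy),3))
E
python3 - <<'E'
from h import *
p=s2w(-.0226,.102); to([*p,.12],-97)
E
```

```text
t 1.625 tcp [ 0.3423 -0.3698  0.2459] rot [-1.7995e+02 -1.0000e-02 -1.1006e+02] stagexy -0.1677 -0.3216 F [ 1.16  0.25 -0.35] w 0.0429 
 j [-24.8   4.2 -20.5   0.  -65.2   4.8]
delta tool [-0.4455 -0.0455  0.1258] roll -0.228
```

Request:
step_arm(motion=[[0.03, -0.06, -0.006, 0, -0.12], [0.03, -0.12, -0.012, 0.0, -0.228], [0.03, -0.18, -0.018, 0.0, -0.228], [0.03, -0.24, -0.024, 0.0, -0.228], [0.03, -0.3, -0.03, 0.02, -0.228]])

```text
time_s: 2.25
tcp_pos: [0.4757, -0.0995, 0.2275]
eef_rot: [-179.7, 0.0, -97.3]
contact_force: [2.2, -1.3, -0.2]
gripper_width: 0.0301
```

Run:
```python
from h import *
p=s2w(-.0226,.102); to([*p,.08],-97)
```

```text
t 2.25 tcp [ 0.4757 -0.0995  0.2275] rot [-1.7975e+02  5.0000e-02 -9.7290e+01] stagexy -0.0682 -0.0371 F [ 2.2  -1.32 -0.16] w 0.0301 
 j [ 11.5   3.2 -24.2   0.  -62.4 -18.8]
delta tool [-0.1392 -0.0443  0.1478] roll -0.005
```

Request:
step_arm(motion=[[0.03, -0.055, -0.018, 0.02, 0], [0.03, -0.11, -0.036, 0.04, 0], [0.03, -0.139, -0.045, 0.085, 0], [0.03, -0.139, -0.045, 0.13, 0], [0.03, -0.139, -0.045, 0.142, 0]])

```text
time_s: 2.88
tcp_pos: [0.5347, 0.0303, 0.0814]
eef_rot: [179.7, -0.1, -97.3]
contact_force: [-0.5, -0.2, 0.3]
gripper_width: 0.0306
```

Request:
step_arm(motion=[[0.03, 0, 0, 0, 0], [0.03, 0, 0, 0, 0]])

```text
time_s: 3.12
tcp_pos: [0.5376, 0.0305, 0.0858]
eef_rot: [-179.8, 0.1, -97.4]
contact_force: [-0.7, -0.9, 0.8]
gripper_width: 0.0301
```

Run:
```python
from h import *
p=s2w(-.0226,.102); to([*p,.08],-97)
from plant import capture
for n in("scene","top"):
    c=capture(n); np.savez(n+"1.npz",**c)
    im=c["image"][150:270,180:340] if n=="scene" else c["image"][130:240,200:340]
    cv2.imwrite(f"pics/{n}1.png",cv2.cvtColor(cv2.resize(im,None,fx=4,fy=4,interpolation=2),4))
```

```text
t 3.125 tcp [0.5376 0.0305 0.0858] rot [-1.7984e+02  7.0000e-02 -9.7350e+01] stagexy -0.0227 0.0995 F [-0.7  -0.92  0.84] w 0.0301 
 j [ 24.1  17.  -28.3   0.  -44.5 -31.5]
delta tool [-0.0025 -0.0001  0.0058] roll -0.006
```

View pics/scene1.png

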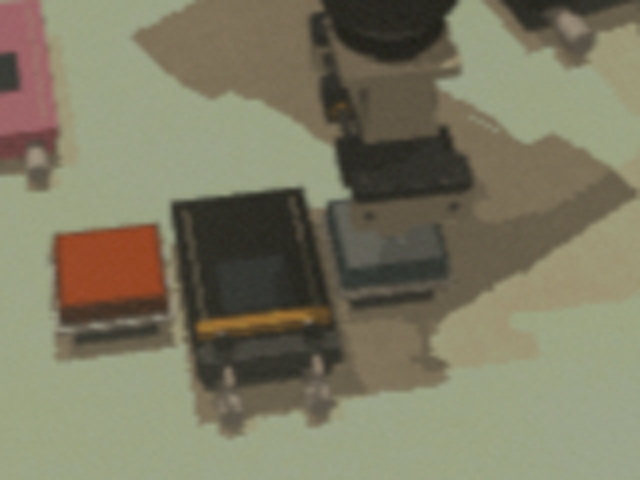

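Request:
step_arm(motion=[[0.03, -0.002, 0, 0.008, 0], [0.03, -0.002, 0, 0.014, 0], [0.03, -0.002, 0, 0.016, 0], [0.03, -0.002, 0, 0.016, 0]])

```text
time_s: 3.72
tcp_pos: [0.5365, 0.0325, 0.0675]
eef_rot: [180.0, -0.0, -97.3]
contact_force: [0.4, -0.3, 0.7]
gripper_width: 0.03
```

Request:
step_arm(motion=[[0.03, 0, 0, 0.001, 0], [0.03, 0, 0, 0.0015, 0], [0.03, 0, 0, 0.002, 0], [0.03, 0, 0, 0.002, 0]])

```text
time_s: 4.22
tcp_pos: [0.5367, 0.0326, 0.0663]
eef_rot: [-180.0, 0.0, -97.3]
contact_force: [-0.8, 0.0, 5.0]
gripper_width: 0.0299
```

Run:
```python
from h import *
to([0.5376,.0305,.066],-97)
```

```text
t 4.225 tcp [0.5367 0.0326 0.0663] rot [-1.7998e+02  1.0000e-02 -9.7330e+01] stagexy -0.0238 0.1014 F [-0.85  0.03  5.03] w 0.0299 
 j [ 24.4  18.5 -29.3   0.  -42.1 -31.7]
delta tool [ 0.0019 -0.0011  0.0003] roll -0.006
```

Request:
step_arm(motion=[[0.03, 0, 0, -0.008, 0], [0.03, -0.01, 0, -0.012, 0], [0.03, -0.035, 0, -0.012, 0], [0.03, -0.06, 0, -0.012, 0], [0.03, -0.06, 0, -0.012, 0]])

```text
time_s: 4.85
tcp_pos: [0.5449, 0.094, 0.0782]
eef_rot: [-179.9, 0.0, -97.2]
contact_force: [-0.1, 0.3, -1.1]
gripper_width: 0.03
```

Request:
step_arm(motion=[[0.03, 0, 0, 0, 0], [0.03, 0, 0, 0, 0], [0.03, 0, 0, 0, 0]])

```text
time_s: 5.22
tcp_pos: [0.5442, 0.0916, 0.0779]
eef_rot: [180.0, -0.0, -97.4]
contact_force: [0.3, 0.4, 0.4]
gripper_width: 0.0297
```

Run:
```python
from h import *
p=s2w(-.0226,.161);to([*p,.0622],-97)
from plant import capture
for n in("scene","top"):
    c=capture(n); np.savez(n+"2.npz",**c)
    im=c["image"][150:270,180:340] if n=="scene" else c["image"][130:240,200:340]
    cv2.imwrite(f"pics/{n}2.png",cv2.cvtColor(cv2.resize(im,None,fx=4,fy=4,interpolation=2),4))
```

```text
t 5.225 tcp [0.5442 0.0916 0.0779] rot [180.    -0.   -97.37] stagexy -0.0236 0.1609 F [0.33 0.37 0.42] w 0.0297 
 j [ 29.9  18.8 -26.9  -0.  -44.4 -37.3]
delta tool [-0.0001 -0.001   0.0157] roll -0.006
```

View pics/scene2.png

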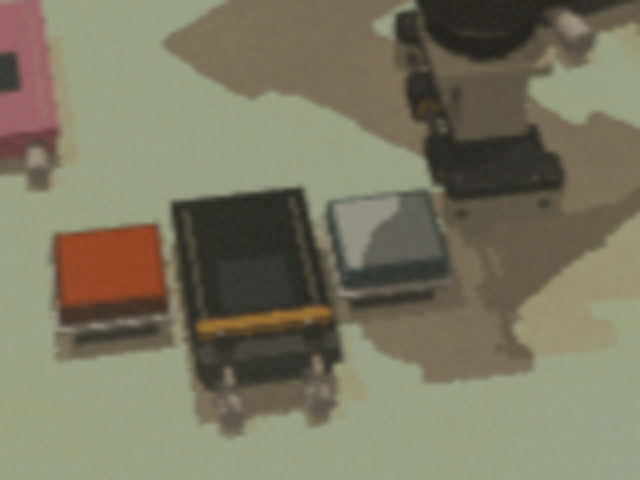

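Request:
step_arm(motion=[[0.03, 0, -0.001, 0.008, -0.006], [0.03, 0, -0.001, 0.0157, -0.006], [0.03, 0, -0.001, 0.0157, -0.006], [0.03, 0, -0.001, 0.0157, -0.006]])

```text
time_s: 5.82
tcp_pos: [0.5452, 0.0919, 0.062]
eef_rot: [180.0, -0.0, -97.0]
contact_force: [0.4, -0.2, 0.4]
gripper_width: 0.03
```

Run:
```python
from h import *
p=s2w(-.0226,.0505);to([*p,.0622],-97)
```

```text
t 5.825 tcp [0.5452 0.0919 0.062 ] rot [ 1.7998e+02 -2.0000e-02 -9.6980e+01] stagexy -0.0226 0.1614 F [ 0.42 -0.15  0.38] w 0.03 
 j [ 29.9  20.1 -27.6   0.  -42.3 -36.9]
delta tool [ 0.1109  0.     -0.0002] roll 0.0
```

Request:
step_arm(motion=[[0.03, 0.003, 0, 0, 0], [0.03, 0.006, 0, 0, 0], [0.03, 0.009, 0, 0, 0], [0.03, 0.012, 0, 0, 0], [0.03, 0.015, 0, 0, 0]])

```text
time_s: 6.45
tcp_pos: [0.5435, 0.0769, 0.0623]
eef_rot: [-180.0, 0.0, -97.0]
contact_force: [0.4, 0.6, 0.2]
gripper_width: 0.0299
```

Request:
step_arm(motion=[[0.03, 0.003, 0, 0, 0], [0.03, 0.006, 0, 0, 0], [0.03, 0.009, 0, 0, 0], [0.03, 0.012, 0, 0, 0], [0.03, 0.015, 0, 0, 0]])

```text
time_s: 7.08
tcp_pos: [0.5416, 0.0619, 0.0622]
eef_rot: [-180.0, 0.0, -97.0]
contact_force: [0.1, 0.2, 0.5]
gripper_width: 0.03
```

Run:
```python
from h import *
p=s2w(-.0226,.0505);to([*p,.0622],-97)
from plant import capture
for n in("scene","top"):
    c=capture(n); np.savez(n+"3.npz",**c)
    im=c["image"][150:270,180:340] if n=="scene" else c["image"][130:240,200:340]
    cv2.imwrite(f"pics/{n}3.png",cv2.cvtColor(cv2.resize(im,None,fx=4,fy=4,interpolation=2),4))
```

```text
t 7.075 tcp [0.5416 0.0619 0.0622] rot [-180.      0.    -96.99] stagexy -0.0225 0.1312 F [0.13 0.16 0.49] w 0.03 
 j [ 27.1  19.5 -28.6   0.  -41.9 -34.1]
delta tool [ 0.0807  0.0001 -0.    ] roll 0.0
```

View pics/scene3.png

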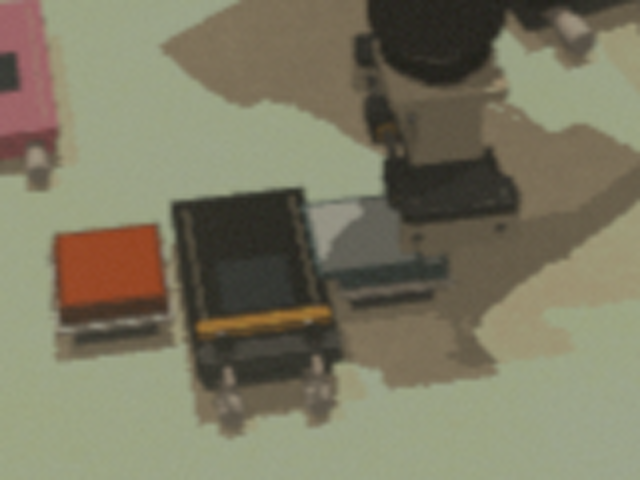

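The top plate is moving and now bridges the gap, with its leading edge at about px (320,250). The plates below it have not moved. I'll keep pushing.

Request:
step_arm(motion=[[0.03, 0.003, 0, 0, 0], [0.03, 0.006, 0, 0, 0], [0.03, 0.009, 0, 0, 0], [0.03, 0.012, 0, 0, 0], [0.03, 0.015, 0, 0, 0]])

```text
time_s: 7.8
tcp_pos: [0.5398, 0.0471, 0.0622]
eef_rot: [180.0, -0.0, -97.0]
contact_force: [-0.6, -0.7, -0.0]
gripper_width: 0.0299
```

Request:
step_arm(motion=[[0.03, 0.003, 0, 0, 0], [0.03, 0.006, 0, 0, 0], [0.03, 0.009, 0, 0, 0], [0.03, 0.012, 0, 0, 0], [0.03, 0.015, 0, 0, 0]])

```text
time_s: 8.43
tcp_pos: [0.538, 0.0322, 0.0622]
eef_rot: [-180.0, 0.0, -97.0]
contact_force: [0.3, 0.5, 0.5]
gripper_width: 0.03
```

Request:
step_arm(motion=[[0.03, 0.003, 0, 0, 0], [0.03, 0.006, 0, 0, 0], [0.03, 0.009, 0, 0, 0], [0.03, 0.012, 0, 0, 0], [0.03, 0.015, 0, 0, 0]])

```text
time_s: 9.05
tcp_pos: [0.5362, 0.0173, 0.0622]
eef_rot: [-180.0, 0.0, -97.0]
contact_force: [0.5, 1.1, 1.0]
gripper_width: 0.0297
```

Request:
step_arm(motion=[[0.03, 0.003, 0, 0, 0], [0.03, 0.006, 0, 0, 0], [0.03, 0.009, 0, 0, 0], [0.03, 0.012, 0, 0, 0], [0.03, 0.015, 0, 0, 0]])

```text
time_s: 9.68
tcp_pos: [0.5341, 0.0023, 0.0621]
eef_rot: [180.0, -0.0, -97.0]
contact_force: [0.8, 0.5, -0.3]
gripper_width: 0.0302
```

Request:
step_arm(motion=[[0.03, 0.003, 0, 0, 0], [0.03, 0.006, 0, 0, 0], [0.03, 0.009, 0, 0, 0], [0.03, 0.012, 0, 0, 0], [0.03, 0.015, 0, 0, 0]])

```text
time_s: 10.3
tcp_pos: [0.5325, -0.0125, 0.0622]
eef_rot: [180.0, -0.0, -97.0]
contact_force: [-0.2, 0.5, -0.5]
gripper_width: 0.0299
```

Run:
```python
from h import *
p=s2w(-.0226,.0505);to([*p,.0622],-97)
from plant import capture
for n in("scene","top"):
    c=capture(n); np.savez(n+"4.npz",**c)
    im=c["image"][150:270,180:340] if n=="scene" else c["image"][130:240,200:340]
    cv2.imwrite(f"pics/{n}4.png",cv2.cvtColor(cv2.resize(im,None,fx=4,fy=4,interpolation=2),4))
```

```text
t 10.3 tcp [ 0.5325 -0.0125  0.0622] rot [180.    -0.   -96.99] stagexy -0.0226 0.0562 F [-0.24  0.47 -0.54] w 0.0299 
 j [ 19.8  18.5 -30.2  -0.  -41.3 -26.8]
delta tool [ 0.0057  0.     -0.    ] roll 0.0
```

View pics/scene4.png

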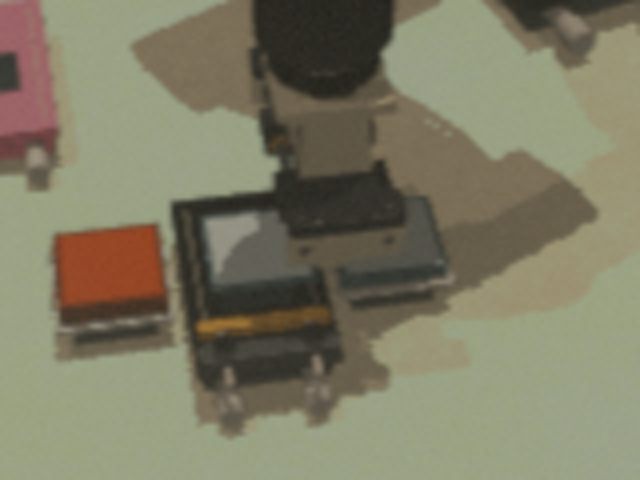

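Request:
step_arm(motion=[[0.03, 0.002, 0, 0, 0], [0.03, 0.004, 0, 0, 0], [0.03, 0.0055, 0, 0, 0], [0.03, 0.0055, 0, 0, 0]])

```text
time_s: 10.9
tcp_pos: [0.5318, -0.0179, 0.0622]
eef_rot: [180.0, -0.0, -97.0]
contact_force: [0.1, 0.7, 0.2]
gripper_width: 0.03
```

Request:
step_arm(motion=[[0.03, -0.005, 0, 0, 0], [0.03, -0.008, 0, -0.015, 0], [0.03, -0.008, 0, -0.04, 0], [0.03, -0.008, 0, -0.08, 0], [0.03, -0.008, 0, -0.1, 0]])

```text
time_s: 11.52
tcp_pos: [0.5339, -0.0093, 0.1655]
eef_rot: [-179.8, 0.1, -96.9]
contact_force: [0.2, -0.1, 0.2]
gripper_width: 0.0299
```

Run:
```python
from h import *
p=s2w(-.085,0);to([*p,.0622],-7); to([*p,.0622],173)
from plant import capture
for n in("scene","top"):
    c=capture(n); np.savez(n+"5.npz",**c)
    im=c["image"][150:270,180:340] if n=="scene" else c["image"][130:240,200:340]
    cv2.imwrite(f"pics/{n}5.png",cv2.cvtColor(cv2.resize(im,None,fx=4,fy=4,interpolation=2),4))
```

```text
t 11.525 tcp [ 0.5339 -0.0093  0.1655] rot [-1.798e+02  7.000e-02 -9.695e+01] stagexy -0.0215 0.0595 F [ 0.23 -0.12  0.24] w 0.0299 
 j [ 20.1  11.1 -23.7   0.  -55.  -27. ]
delta tool [0.0595 0.0639 0.1031] roll -1.57
t 11.525 tcp [ 0.5339 -0.0093  0.1655] rot [-1.798e+02  7.000e-02 -9.695e+01] stagexy -0.0215 0.0595 F [ 0.23 -0.12  0.24] w 0.0299 
 j [ 20.1  11.1 -23.7   0.  -55.  -27. ]
delta tool [0.0595 0.0639 0.1031] roll 1.572
```

View pics/scene5.png

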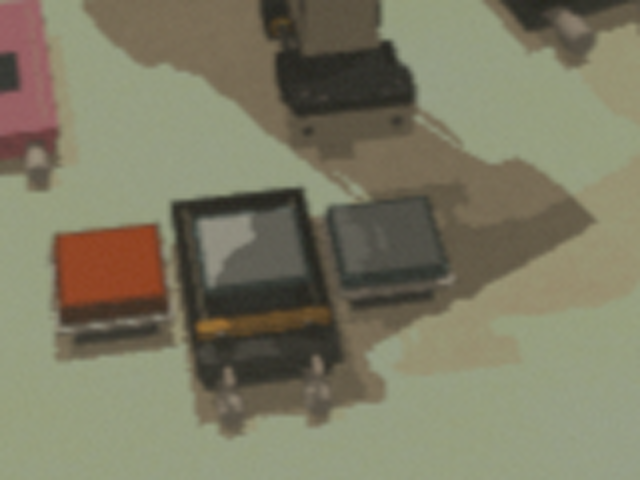

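View pics/top5.png

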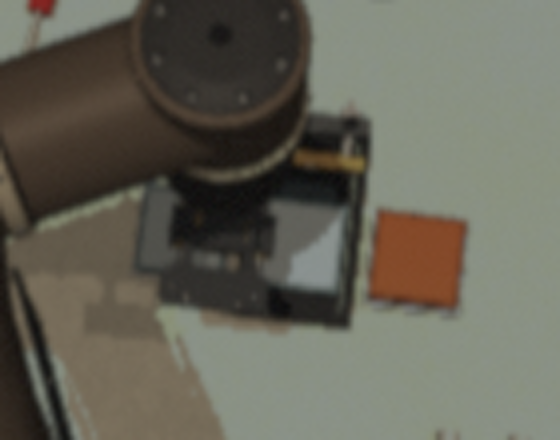

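```bash
cat >> h.py <<'E'
def rect_s(c,z,x0,x1,y0,y1,s,img=None):
    W=int((y1-y0)*s);H=int((x1-x0)*s)
    j,i=np.meshgrid(np.arange(W),np.arange(H))
    X=x1-(i+.5)/s; Y=y1-(j+.5)/s
    w=SC+X[...,None]*XS+Y[...,None]*YS
    P=np.concatenate([w,np.full_like(X,z)[...,None]],-1)-c["pose"][:3,3]
    q=P@c["pose"][:3,:3]
    return cv2.remap(c["image"],(q[...,0]/q[...,2]*c["fx"]+c["cx"]).astype(np.float32),(q[...,1]/q[...,2]*c["fy"]+c["cy"]).astype(np.float32),cv2.INTER_CUBIC)
E
python3 - <<'E'
from h import *
a=rect_s(load("scene0.npz"),.04,-.1,.1,-.06,.06,3000)
b=rect_s(load("scene5.npz"),.046,-.1,.1,-.06,.06,3000)
c0=rect_s(load("top0.npz"),.04,-.1,.1,-.06,.06,3000)
for im in(a,b,c0):
    for y in(-.0395,.0395,-.05,.05,-.038,.038):
        k=int((.06-y)*3000); cv2.line(im,(k,0),(k,15 if abs(y)!=.038 else 30),(255,0,0),1)
    for x in(-.085,.085,0,.049):
        k=int((.1-x)*3000); cv2.line(im,(0,k),(12,k),(255,0,0),1)
o=np.hstack([a,b,c0]); o=cv2.resize(o,None,fx=.73,fy=.73)
cv2.imwrite("pics/r5.png",cv2.cvtColor(o,4))
for nm,im,rows in(("lines0",a,(300,480)),("lines0t",c0,(300,450)),("plate5",b,(290,420))):
    g=cv2.cvtColor(im,7)[rows[0]:rows[1]].mean(0)
    print(nm,[(round((.06-(k+2)/3000)*1000,1),int(g[k:k+5].mean())) for k in range(0,360,6)])
E
```

```text
lines0 [(59.3, 114), (57.3, 122), (55.3, 122), (53.3, 114), (51.3, 99), (49.3, 73), (47.3, 52), (45.3, 46), (43.3, 54), (41.3, 63), (39.3, 63), (37.3, 53), (35.3, 45), (33.3, 43), (31.3, 43), (29.3, 43), (27.3, 44), (25.3, 45), (23.3, 46), (21.3, 46), (19.3, 46), (17.3, 46), (15.3, 45), (13.3, 45), (11.3, 46), (9.3, 46), (7.3, 46), (5.3, 45), (3.3, 45), (1.3, 45), (-0.7, 45), (-2.7, 45), (-4.7, 45), (-6.7, 45), (-8.7, 45), (-10.7, 45), (-12.7, 45), (-14.7, 45), (-16.7, 45), (-18.7, 45), (-20.7, 44), (-22.7, 44), (-24.7, 44), (-26.7, 42), (-28.7, 42), (-30.7, 42), (-32.7, 42), (-34.7, 48), (-36.7, 59), (-38.7, 64), (-40.7, 58), (-42.7, 47), (-44.7, 43), (-46.7, 49), (-48.7, 69), (-50.7, 93), (-52.7, 115), (-54.7, 128), (-56.7, 128), (-58.7, 114)]
lines0t [(59.3, 87), (57.3, 97), (55.3, 103), (53.3, 107), (51.3, 111), (49.3, 103), (47.3, 80), (45.3, 56), (43.3, 41), (41.3, 43), (39.3, 53), (37.3, 57), (35.3, 50), (33.3, 40), (31.3, 33), (29.3, 30), (27.3, 30), (25.3, 32), (23.3, 34), (21.3, 36), (19.3, 37), (17.3, 38), (15.3, 38), (13.3, 38), (11.3, 38), (9.3, 38), (7.3, 38), (5.3, 38)
[... 482 characters left out ...]
9.3, 64), (47.3, 49), (45.3, 40), (43.3, 39), (41.3, 46), (39.3, 57), (37.3, 72), (35.3, 84), (33.3, 91), (31.3, 92), (29.3, 92), (27.3, 93), (25.3, 93), (23.3, 93), (21.3, 93), (19.3, 93), (17.3, 92), (15.3, 93), (13.3, 93), (11.3, 93), (9.3, 93), (7.3, 97), (5.3, 101), (3.3, 105), (1.3, 106), (-0.7, 108), (-2.7, 109), (-4.7, 110), (-6.7, 111), (-8.7, 112), (-10.7, 114), (-12.7, 116), (-14.7, 119), (-16.7, 121), (-18.7, 125), (-20.7, 131), (-22.7, 135), (-24.7, 138), (-26.7, 139), (-28.7, 134), (-30.7, 118), (-32.7, 94), (-34.7, 74), (-36.7, 68), (-38.7, 67), (-40.7, 63), (-42.7, 52), (-44.7, 45), (-46.7, 48), (-48.7, 62), (-50.7, 84), (-52.7, 107), (-54.7, 126), (-56.7, 131), (-58.7, 120)]
```

View pics/r5.png

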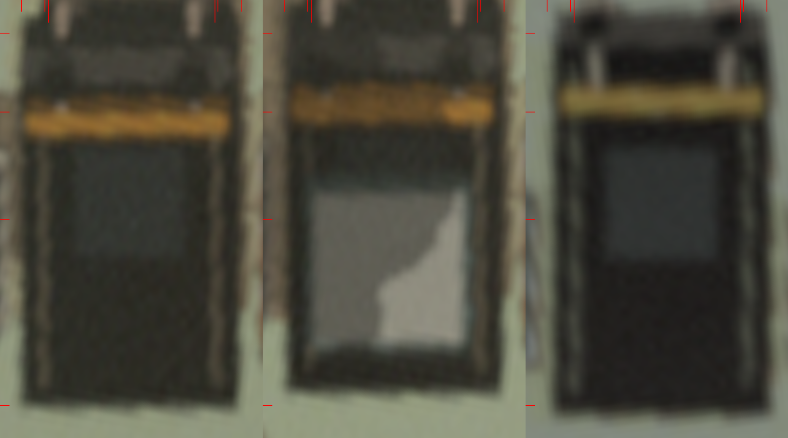

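Request:
step_arm(motion=[[0.03, 0.02, 0.02, 0, -0.18], [0.03, 0.04, 0.04, 0, -0.36], [0.03, 0.0595, 0.0639, 0, -0.54], [0.03, 0.0595, 0.0639, 0, -0.72], [0.03, 0.0595, 0.0639, 0, -0.9]])

```text
time_s: 12.25
tcp_pos: [0.4618, -0.0612, 0.1625]
eef_rot: [-180.0, -0.0, -45.1]
contact_force: [0.0, 0.7, 0.3]
gripper_width: 0.0299
```

Request:
step_arm(motion=[[0.03, 0, 0, 0.02, -0.18], [0.03, 0, 0, 0.04, -0.36], [0.03, 0, 0, 0.06, -0.54], [0.03, 0, 0, 0.08, -0.67], [0.03, 0, 0, 0.08, -0.67]])

```text
time_s: 12.88
tcp_pos: [0.461, -0.0612, 0.0811]
eef_rot: [179.9, 0.2, -7.1]
contact_force: [0.0, 0.1, 0.0]
gripper_width: 0.0298
```

Run:
```python
from h import *
p=s2w(-.085,0.002);to([*p,.0622],-7)
```

```text
t 12.875 tcp [ 0.461  -0.0612  0.0811] rot [179.93   0.18  -7.09] stagexy -0.0876 -0.0009 F [0.04 0.11 0.05] w 0.0298 
 j [ 16.8  11.4 -37.3  -0.  -41.5  66.1]
delta tool [ 0.0026 -0.0029  0.0189] roll -0.002
```

Request:
step_arm(motion=[[0.03, 0.002, -0.003, 0.01, -0.002], [0.03, 0.002, -0.003, 0.018, -0.002], [0.03, 0.002, -0.003, 0.019, -0.002], [0.03, 0.002, -0.003, 0.019, -0.002]])

```text
time_s: 13.38
tcp_pos: [0.4646, -0.0584, 0.0633]
eef_rot: [180.0, -0.0, -6.9]
contact_force: [0.1, 0.3, 0.1]
gripper_width: 0.0302
```

Run:
```python
from h import *
p=s2w(-.0375,0.002);to([*p,.0622],-7)
```

```text
t 13.375 tcp [ 0.4646 -0.0584  0.0633] rot [180.    -0.    -6.94] stagexy -0.0843 0.0024 F [0.13 0.3  0.11] w 0.0302 
 j [ 17.   13.2 -38.1   0.  -38.6  66. ]
delta tool [0.0468 0.0004 0.0011] roll 0.001
```

Request:
step_arm(motion=[[0.03, 0.003, 0, 0.001, 0], [0.03, 0.006, 0, 0.001, 0], [0.03, 0.009, 0, 0.001, 0], [0.03, 0.012, 0, 0.001, 0], [0.03, 0.015, 0, 0.001, 0]])

```text
time_s: 14.0
tcp_pos: [0.4795, -0.0602, 0.0622]
eef_rot: [180.0, 0.0, -6.9]
contact_force: [-0.7, 0.0, -0.3]
gripper_width: 0.0299
```

Request:
step_arm(motion=[[0.03, 0.003, 0, 0, 0], [0.03, 0.006, 0, 0, 0], [0.03, 0.009, 0, 0, 0], [0.03, 0.012, 0, 0, 0], [0.03, 0.015, 0, 0, 0]])

```text
time_s: 14.62
tcp_pos: [0.4945, -0.062, 0.0622]
eef_rot: [-180.0, 0.0, -6.9]
contact_force: [0.0, -0.1, 0.3]
gripper_width: 0.0302
```

Run:
```python
from h import *
p=s2w(-.0375,0.002);to([*p,.0622],-7)
from plant import capture
for n in("scene",):
    c=capture(n); np.savez(n+"6.npz",**c)
    im=c["image"][150:270,180:340]
    cv2.imwrite(f"pics/{n}6.png",cv2.cvtColor(cv2.resize(im,None,fx=4,fy=4,interpolation=2),4))
```

```text
t 14.625 tcp [ 0.4945 -0.062   0.0622] rot [-180.      0.     -6.92] stagexy -0.0542 0.0024 F [ 0.03 -0.06  0.26] w 0.0302 
 j [ 15.5  15.8 -34.5  -0.  -39.7  67.6]
delta tool [ 0.0167  0.0004 -0.    ] roll 0.001
```

View pics/scene6.png

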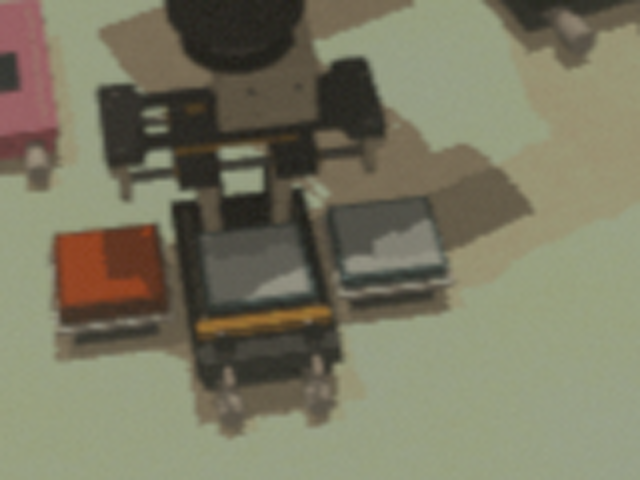

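The plate is being pushed squarely towards the bar. Its far edge is at px row ~300 and the bar at ~320.

Request:
step_arm(motion=[[0.03, 0.002, 0, 0, 0], [0.03, 0.004, 0, 0, 0], [0.03, 0.006, 0, 0, 0], [0.03, 0.008, 0, 0, 0], [0.03, 0.01, 0, 0, 0]])

```text
time_s: 15.3
tcp_pos: [0.5043, -0.0632, 0.0622]
eef_rot: [180.0, 0.0, -6.9]
contact_force: [-0.5, 0.6, -0.2]
gripper_width: 0.0301
```

Request:
step_arm(motion=[[0.03, 0.0008, 0, 0, 0], [0.03, 0.0016, 0, 0, 0], [0.03, 0.0024, 0, 0, 0]])

```text
time_s: 15.68
tcp_pos: [0.5066, -0.0635, 0.0622]
eef_rot: [180.0, 0.0, -6.9]
contact_force: [-0.7, -0.1, -0.6]
gripper_width: 0.0299
```

Request:
step_arm(motion=[[0.03, 0.0007, 0, 0, 0], [0.03, 0.0014, 0, 0, 0]])

```text
time_s: 15.92
tcp_pos: [0.508, -0.0636, 0.0622]
eef_rot: [-180.0, -0.0, -6.9]
contact_force: [0.0, 0.7, 0.5]
gripper_width: 0.0302
```

Request:
step_arm(motion=[[0.03, 0.0007, 0, 0, 0], [0.03, 0.0014, 0, 0, 0]])

```text
time_s: 16.18
tcp_pos: [0.5094, -0.0638, 0.0622]
eef_rot: [180.0, 0.0, -6.9]
contact_force: [-0.3, -0.7, 0.1]
gripper_width: 0.0298
```

Request:
step_arm(motion=[[0.03, 0.0006, 0, 0, 0], [0.03, 0.0012, 0, 0, 0]])

```text
time_s: 16.42
tcp_pos: [0.5101, -0.064, 0.0621]
eef_rot: [180.0, 0.1, -6.9]
contact_force: [-3.2, 0.9, 1.6]
gripper_width: 0.0298
```

Request:
step_arm(motion=[[0.03, 0.0006, 0, 0, 0], [0.03, 0.0012, 0, 0, 0]])

```text
time_s: 16.68
tcp_pos: [0.5103, -0.0641, 0.0619]
eef_rot: [180.0, 0.1, -6.9]
contact_force: [-7.4, 2.9, 5.2]
gripper_width: 0.0303
```

Request:
step_arm(motion=[[0.03, 0.0006, 0, 0, 0], [0.03, 0.001, 0, 0, 0]])

```text
time_s: 16.92
tcp_pos: [0.5105, -0.0642, 0.0619]
eef_rot: [180.0, 0.2, -7.0]
contact_force: [-10.4, 5.6, 8.4]
gripper_width: 0.0301
```

Request:
step_arm(motion=[[0.03, -0.0012, 0, 0, 0], [0.03, -0.0012, 0, 0, 0], [0.03, -0.0012, 0, 0, 0]])

```text
time_s: 17.3
tcp_pos: [0.5102, -0.0641, 0.062]
eef_rot: [180.0, 0.1, -6.9]
contact_force: [-6.5, 3.2, 3.7]
gripper_width: 0.0298
```

Request:
step_arm(motion=[[0.03, -0.0006, 0, 0, 0], [0.03, -0.0012, 0, 0, 0], [0.03, -0.003, 0, 0, 0], [0.03, -0.007, 0, 0, 0], [0.03, -0.014, 0, 0, 0]])

```text
time_s: 17.92
tcp_pos: [0.4978, -0.0623, 0.0622]
eef_rot: [-180.0, -0.0, -6.9]
contact_force: [-0.6, 0.2, -0.5]
gripper_width: 0.0302
```

Request:
step_arm(motion=[[0.03, -0.01, 0, -0.01, 0], [0.03, -0.03, 0, -0.05, 0], [0.03, -0.07, 0, -0.1, 0], [0.03, -0.07, 0, -0.15, 0], [0.03, -0.07, 0, -0.15, 0]])

```text
time_s: 18.55
tcp_pos: [0.4297, -0.0535, 0.2171]
eef_rot: [-179.8, -0.5, -6.9]
contact_force: [0.4, -0.6, -0.9]
gripper_width: 0.03
```

Run:
```python
from h import *
to([.44,-.06,.2],-7)
from plant import capture
for n in("scene","top"):
    c=capture(n); np.savez(n+"7.npz",**c)
    im=c["image"][150:270,180:340] if n=="scene" else c["image"][130:240,200:340]
    cv2.imwrite(f"pics/{n}7.png",cv2.cvtColor(cv2.resize(im,None,fx=4,fy=4,interpolation=2),4))
b=rect_s(load("scene7.npz"),.046,-.1,.1,-.06,.06,3000)
d=rect_s(load("top7.npz"),.046,-.1,.1,-.06,.06,3000)
cv2.imwrite("pics/r7.png",cv2.cvtColor(np.hstack([b,d]),4))
```

```text
t 18.55 tcp [ 0.4297 -0.0535  0.2171] rot [-179.81   -0.53   -6.86] stagexy -0.1195 0.003 F [ 0.41 -0.61 -0.92] w 0.03 
 j [ 19.3  -2.  -30.9   0.1 -60.5  63.9]
delta tool [0.0108 0.0053 0.0172] roll 0.003
```

View pics/scene7.png

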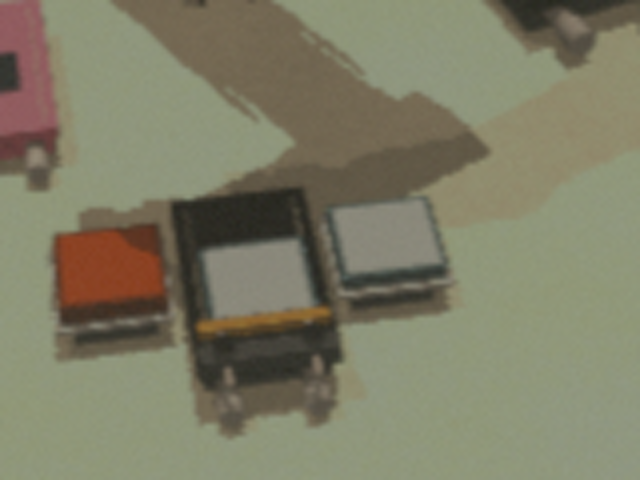

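View pics/r7.png

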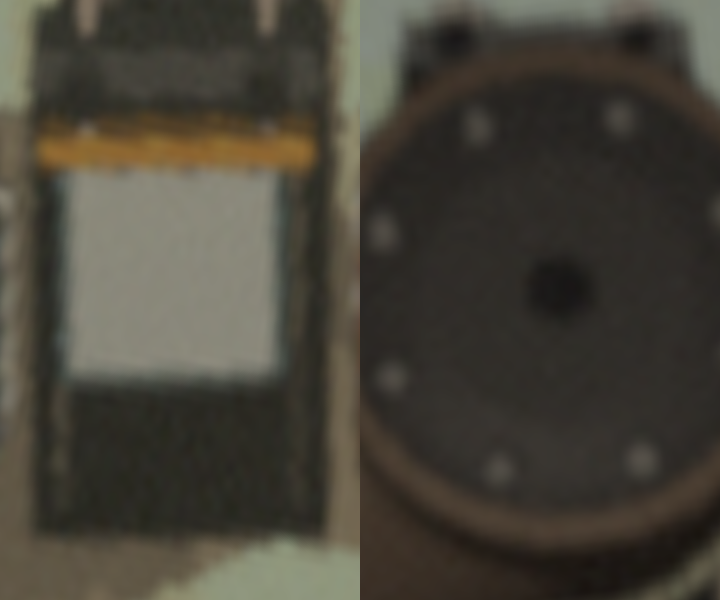

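Request:
step_arm(motion=[[0.03, 0, 0.05, -0.02, 0], [0.03, 0, 0.11, -0.03, 0], [0.03, 0, 0.17, -0.03, 0], [0.03, 0, 0.23, -0.03, 0], [0.03, 0, 0.29, -0.03, 0]])

```text
time_s: 19.27
tcp_pos: [0.392, -0.3435, 0.2408]
eef_rot: [-180.0, 0.1, -6.9]
contact_force: [0.8, 0.6, 0.4]
gripper_width: 0.03
```

Request:
step_arm(motion=[[0.03, -0.05, 0.05, 0, 0], [0.03, -0.1, 0.1, 0, 0], [0.03, -0.12, 0.15, 0, 0], [0.03, -0.12, 0.15, 0, 0]])

```text
time_s: 19.77
tcp_pos: [0.2529, -0.478, 0.2402]
eef_rot: [-179.9, 0.2, -7.2]
contact_force: [0.4, 0.5, -0.3]
gripper_width: 0.0298
```

Run:
```python
from h import *
to([.44,-.06,.2],-7)
from plant import capture
for n in("scene","top"):
    c=capture(n); np.savez(n+"8.npz",**c)
L=[]
for n,s in(("scene",3000),("top",3000)):
    c=load(n+"8.npz"); im=rect_s(c,.046,-.1,.1,-.06,.06,s); L.append(im.copy())
    b=cv2.GaussianBlur(im.astype(np.uint8),(9,9),0); Z=cv2.cvtColor(b,cv2.COLOR_RGB2LAB).astype(float)
    k=Z[250:300,150:200].mean((0,1)); m=(np.linalg.norm(Z-k,axis=2)<30).astype(np.uint8)
    m=cv2.morphologyEx(m,cv2.MORPH_OPEN,np.ones((31,31)))
    ct=max(cv2.findContours(m,0,2)[0],key=cv2.contourArea); (u,v),(w,h),a=cv2.minAreaRect(ct)
    print(n,"x %.4f y %.4f"%(.1-v/s,.06-u/s),round(w/s*1e3,1),round(h/s*1e3,1),"ang",round(a,2))
    d0=load(n+"0.npz")
    print("diff stacks", [np.abs(rect_s(c,.04,-.07,.03,y0,y1,1000).astype(int)-rect_s(d0,.04,-.07,.03,y0,y1,1000)).mean().round(1) for y0,y1 in((.055,.15),(-.15,-.055))])
cv2.imwrite("pics/r8.png",cv2.cvtColor(np.hstack(L),4))
cv2.imwrite("pics/top8.png",cv2.cvtColor(load("top8.npz")["image"],4))
```

```text
t 19.775 tcp [ 0.2529 -0.478   0.2402] rot [-179.89    0.18   -7.2 ] stagexy -0.2433 -0.4399 F [ 0.42  0.48 -0.26] w 0.0298 
 j [-41.3   8.2 -16.6   0.  -65.3 124.1]
delta tool [ 0.1334 -0.4381  0.0407] roll -0.004
scene x 0.0103 y 0.0028 69.3 68.3 ang 90.0
diff stacks [np.float64(8.1), np.float64(1.9)]
top x 0.0092 y 0.0000 69.0 68.7 ang 90.0
diff stacks [np.float64(4.4), np.float64(2.3)]
```

View pics/r8.png

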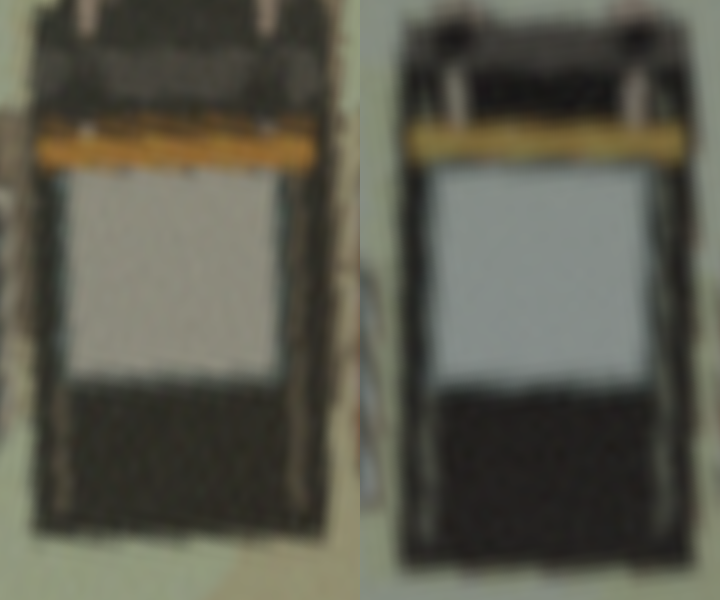

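View pics/top8.png

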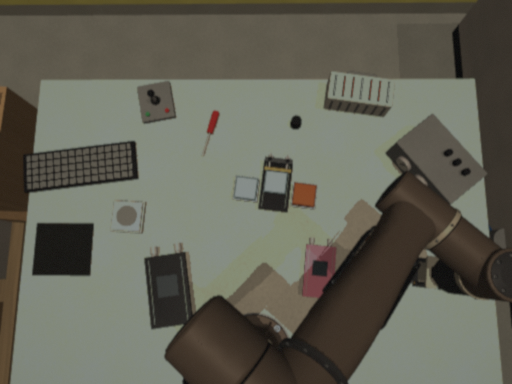

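```bash
python3 -c "
from plant import workorder;print(workorder.close_job())"
```

```text
the job is handed in; nothing more can be done
None
```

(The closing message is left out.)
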